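# Ease a key chest's slack lid down from its stop and hold it half open

## Robot

A 6-joint arm with a two-finger parallel gripper is mounted at the origin on the work surface. World frame = base frame: x ahead of the robot, y to its left, z up, the work surface at z = 0. Lengths are in m, angles in rad, forces in N, time in s.
With the tool pointing down it reaches from about 0.275 to 0.975 m from the base axis. Payload 8.4 kg.
Tool frame: the origin (TCP) lies between the finger pads; the fingertips stand 14 mm ahead of it and the grasp point (between the pads) lies 5 mm behind it; z points along the fingers, y is the line along which they close (so a half turn about z gives the same grasp; the last joint's range is limited). The gripper opens to 92 mm and grips with 3 to 60 N. Pads are 20 mm wide; open, the fingers measure 128 mm over their backs; the gripper's body (75 mm by 189 mm) begins 69 mm behind the grasp point.
Start: joints at [1.235, 0.353, 1.633, -0, 1.155, -0.002], TCP at [0.205, 0.591, 0.229] pointing down, gripper open.
Joint ranges: [-2.63, 2.63], [-0.92, 2.1], [0.06, 2.66], [-1.3, 4.44], [0, 2.69], [-3.02, 3.02]. Speed limits (rad/s): [2.22, 2.22, 2.79, 3.14, 3.14, 3.14].

## Interface

Orientations are given as a 3x3 rotation matrix whose columns are the frame's x, y, z axes.
In Python, from bench import arm gives the robot as it stands. Calls block until the motion is done:
- arm.move_pose(position, orientation): joint-space move of the TCP to a pose.
- arm.move_linear(position, rot=None, vel=0.15, threshold=None): straight line of the TCP; rot=None keeps the orientation; vel is the mean speed in m/s. With threshold (N) it stops when the force on the tool has changed by that much, and returns True; else False.
- arm.movej(angles): joint-space move.
- arm.command_gripper(opening, effort=None): finger opening in m; effort is the grip in N (None keeps the last); returns when the fingers have stopped.
- arm.sleep(seconds).
- arm.solve_ik(position, orientation): joint angles nearest the present ones, or None.
- arm.get_state(): the state.
- arm.grab_frame(name): name is "side" or "top" or "wrist"; returns a dict with "img" (420x560x3 uint8, red, green, blue), "depth" (420x560 float32, m along the optical axis (not along the pixel's ray), 0 where there is no reading), "fx", "fy", "cx", "cy" (pixels), "origin" and "attitude" of the camera in the world. Camera axes: x right, y down, z forward; pixel columns grow to the right and rows downward; lengths in m; the calibration is good to about 2 mm. A picture is of the moment at which its call begins.
A pose or a line that the arm cannot do raises arm.IKError and nothing moves.
- arm.finish_job(): hands the job in; it is judged then, once.
Trained networks look in a picture, given as the dict that the camera call returned (one of the last four; its "shot" number tells which), for a name from the list of things; names that differ only in an ending like _2 or _b are one class to them, and where a whole thing is asked for, a point or a joint stands for the part that bears it (a point fixed in the world has none). Each returns a list of dicts, best first, with "score" (0 to 1); they miss things now and then, are a little off and sometimes report something else, mostly with a low value. They report only what shows in the picture. A call takes as long as a camera call.
- arm.masks_of(picture, query): "pixels" (420x560 bool, what is visible of it) and "extent" ([left, top, right, bottom] in pixels, round what is visible of it).
- arm.place_of(picture, query): "position" ([row, column] in pixels: a listed point, or the origin of a listed thing).
The state is a dict: "time": time; "qpos": joint angles; "joint_velocities": joint speeds; "tau": joint torques, N m; "tool_pos": TCP position; "tcp_rot": TCP orientation; "ft_force": force on the tool from outside, world axes, zero at the start; "moment": the same for the moment, N m; "grip_width": finger opening in m; "finger_force": force on a finger pad.
Only numpy, scipy, OpenCV 4.12 (cv2) and the standard library are available. Lean on these libraries where they do the work, as an engineer would, in place of code of your own. Each camera call takes 0.05 s, during which the arm holds its last target. There are 200 camera calls.

## Task

I am fitting a lid stay to the blue key chest, whose lid drops shut when let go. Lift the lid gently all the way up onto its back stop so I can see it opens fully, then, without letting it drop, ease it back down to half open, 45 degrees from closed (within about 5), and finish still holding it there, motionless, with the gripper. Never let the lid bang or strain it past the stop, and leave the elephant, earbud case, jar, screwdriver and brass stay where they are.

Things in the scene. Friction and masses are not known exactly. Their poses are not given: they have to be found in the camera images.
- chest: Blue painted open-topped key chest fixed to the table, 170 (its x) by 240 (its y) by 90 mm high, walls 10 mm. Origin: centre of its underside; z up. Its front (the lid's bar side) faces its own -x, roughly towards the robot; the hinge is along the rear (+x) top edge. Two leaning steel stop arms with rubber pads rise about 65 mm above the rear edge, 90 mm either side of the middle.
- lid (a joint): Angle of the chest's brown wooden lid, rad: 0 closed and flat, growing as the front edge rises; the back stop is at 1.309 (75 degrees); 45 degrees is 0.785. The lid (170 by 240 by 12 mm, about 0.36 kg, can be a quarter lighter or heavier) swings almost freely and falls shut from any angle, the stop included. It starts closed.
- lid_bar (a point): Middle of the lid's dark steel pull bar: round, 10 mm thick, parallel to the chest's y axis, 90 mm clear between its end posts, 45 mm out from the lid's front edge in the lid's plane (40 mm gap to the chest for a finger). It swings 215 mm from the hinge axis; 96 mm above the table when closed. It can turn between the fingers, so the gripper may keep pointing down at every lid angle.
- lid_hinge (a point): Fixed point on the hinge axis (parallel to the chest's y axis), midway along it, 96 mm above the table, 85 mm behind the chest's centre. Level with the bar when the lid is closed.
- elephant: White ceramic elephant figurine, about 115 mm long, 50 wide, 80 high; origin under its middle. A bystander.
- earbud_case: Orange earbud case, 50 by 64 by 26 mm, with a small steel ring; origin under its middle. A bystander.
- jar: Small frosted glass jar with a cork stopper, 60 mm in diameter, 78 high; origin under its middle. A bystander.
- screwdriver: Screwdriver lying on the table, 190 mm long; origin near its middle, handle to its own -x. A bystander.
- stay: Flat brass lid stay lying on the table, 148 by 30 by 5 mm, long along its x; origin under its middle. A bystander.

How it is judged:
On the way:
1. the lid is lifted up onto its back stop (within 3 degrees) and is calm there (value of joint lid above 1.257 rad and velocity of joint lid between -0.3 and 0.3 rad/s), for 0.2 s.
At the end, for the whole second after the job is handed in: The lid stands at 45 degrees, give or take 5.3, motionless (under 0.08 rad/s), with the gripper's fingers still carrying it (over 0.5 N), and the elephant, earbud case, jar, screwdriver and stay within 20 mm of where they began (value of joint lid between 0.693 and 0.878 rad and velocity of joint lid between -0.08 and 0.08 rad/s and contact force between the fingers and chest above 0.5 N and distance of each of elephant, earbud_case, jar, screwdriver, stay from where it was at the start of the episode below 0.02 m); the arm keeps its last pose, push and grip.
It fails at once if the lid hits its back stop hard (rising faster than 0.8 rad/s in the last 6 degrees) (value of joint lid above 1.2 rad and velocity of joint lid above 0.8 rad/s).
It fails at once if the lid drops (closing faster than 1.5 rad/s) (velocity of joint lid below -1.5 rad/s).
It fails at once if the lid is strained more than 4 degrees past its stop (value of joint lid above 1.379 rad).
It fails at once if a bystander is knocked away or over (distance of any of elephant, earbud_case, jar, screwdriver, stay from where it was at the start of the episode above 0.03 m or angle between any of elephant, earbud_case, jar, stay's own z axis and vertical above 0.5 rad).
It also fails if it takes over 48 s, if anything falls off the work surface, if the arm or the gripper's body presses on something with over 40 N, if the wrist force passes 120 N, or if a joint passes its speed limit or range.

## Working session

There is one attempt and no reset: what is moved stays moved. The work goes in short steps, each a Python script; the robot and the scene stay as the last script left them, time stands still between calls to the robot, and variables do not carry over. Pictures are saved under pics/ and viewed, at most 10 in all, crops included, and the job is handed in when it is done.

```bash
mkdir -p pics; cat > h.py <<'E'
import numpy as np, cv2
from bench import arm
def world(f,r,c,d=None):
    if d is None: d=f["depth"][int(round(r)),int(round(c))]
    p=np.array([(c-f["cx"])/f["fx"]*d,(r-f["cy"])/f["fy"]*d,d])
    return np.array(f["origin"])+np.array(f["attitude"])@p
def atz(f,r,c,z):
    ray=np.array(f["attitude"])@np.array([(c-f["cx"])/f["fx"],(r-f["cy"])/f["fy"],1.])
    o=np.array(f["origin"]); return o+ray*(z-o[2])/ray[2]
E
python3 - <<'E'
from h import *
fs={n:arm.grab_frame(n) for n in("top","side")}
for n,f in fs.items():
    cv2.imwrite(f"pics/{n}0.png",f["img"][:,:,::-1])
    for q,z in(("lid_bar",.096),("lid_hinge",.096),("chest",0),("elephant",0),("earbud_case",0),("jar",0),("screwdriver",0),("stay",0)):
        for d in arm.place_of(f,q)[:1]: print(n,q,round(d["score"],2),np.round(d["position"]),np.round(atz(f,*d["position"],z),3))
f=fs["top"]
for q in("lid","chest"):
    for d in arm.masks_of(f,q)[:1]:
        r,c=np.nonzero(d["pixels"]); P=np.array([world(f,a,b) for a,b in zip(r,c) if f["depth"][a,b]>0])
        P=P[(P[:,2]>.09)&(P[:,2]<.11)]
        print(q,d["score"],len(P),cv2.minAreaRect((P[:,:2]*1000).astype(np.float32)),np.median(P[:,2]))
print(arm.get_state())
E
```

```text
top lid_bar 0.97 [226. 281.] [ 0.48  -0.03   0.096]
top lid_hinge 0.93 [141. 289.] [ 0.683 -0.043  0.096]
top chest 0.67 [182. 281.] [ 0.606 -0.031  0.   ]
top elephant 0.56 [166. 103.] [0.631 0.417 0.   ]
top earbud_case 0.63 [234. 443.] [ 0.486 -0.438  0.   ]
top jar 0.71 [169. 435.] [ 0.654 -0.423  0.   ]
top screwdriver 0.58 [251. 102.] [0.418 0.398 0.   ]
top stay 0.91 [288. 405.] [ 0.35 -0.34  0.  ]
side lid_bar 0.92 [213. 267.] [ 0.48  -0.022  0.096]
side lid_hinge 0.81 [185. 328.] [ 0.688 -0.043  0.096]
side chest 0.97 [221. 303.] [ 0.597 -0.044  0.   ]
side elephant 0.74 [141. 230.] [0.638 0.411 0.   ]
side earbud_case 0.91 [342. 367.] [ 0.47  -0.435  0.   ]
side jar 0.68 [298. 413.] [ 0.652 -0.42   0.   ]
side screwdriver 0.74 [170. 176.] [0.409 0.393 0.   ]
lid 0.78 7692 ((582.0810546875, -36.50682067871094), (239.84510803222656, 225.51495361328125), 84.30628204345703) 0.10204178121775642
chest 0.63 7722 ((585.4393920898438, -37.04612731933594), (239.93838500976562, 231.38333129882812), 84.47296905517578) 0.10202240729426904
{'time': 1.0, 'qpos': array([ 1.23460990e+00,  3.52973284e-01,  1.63335569e+00, -7.46856292e-06,
        1.15519894e+00, -2.38199199e-03]), 'joint_velocities': array([-0.00029851, -0.00073798, -0.00086471,  0.00060292, -0.00022692,
        0.0001379 ]), 'tau': array([ 1.49096017e-03, -5.93760073e+01, -3.34596705e+01,  6.98927790e-02,
        1.56075106e-02, -9.37555058e-06]), 'tool_pos': array([0.20477668, 0.59053378, 0.22861866]), 'tcp_rot': array([[-9.44803689e-01,  3.27636977e-01,  2.78053934e-05],
       [ 3.27636978e-01,  9.44803687e-01,  5.88561858e-05],
       [-6.98717543e-06,  6.47176165e-05, -9.99999998e-01]]), 'ft_force': array([ 0.58595111,  0.10073338, -1.04217099]), 'moment': array([0.00197189, 0.00586217, 0.02803417]), 'finger_force': 0.0, 'grip_width': 0.09201207622130168}
```

```bash
cat >> h.py <<'E'
def R(yaw):
    y=np.array([np.cos(yaw),np.sin(yaw),0]); z=np.array([0,0,-1.]); return np.column_stack([np.cross(y,z),y,z])
E
python3 - <<'E'
from h import *
yaw=np.radians(-5.6)
arm.move_pose([.45,-.028,.25],R(yaw)); arm.command_gripper(.034,12)
f=arm.grab_frame("wrist"); cv2.imwrite("pics/w1.png",f["img"][:,:,::-1]); t=arm.grab_frame("top")
for g in(f,t):
  for d in arm.place_of(g,"lid_bar")[:1]: print(d["score"],d["position"],atz(g,*d["position"],.096))
H,W=f["depth"].shape
r,c=np.nonzero(f["depth"]>0); P=np.array([world(f,a,b) for a,b in zip(r,c)])
m=(P[:,2]>.085)&(P[:,2]<.106); print(m.sum(),P[m].min(0),P[m].max(0))
s=arm.get_state(); print(s["time"],s["tool_pos"],s["qpos"],s["ft_force"])
np.savez("w1.npz",P=P,r=r,c=c)
E
```

```text
0.66 [201.3, 305.1] [ 0.47254096 -0.02649816  0.096     ]
38418 [ 0.46325589 -0.15490676  0.0850236 ] [0.70619177 0.09028469 0.1059664 ]
4.525 [ 0.44999178 -0.02803473  0.25000001] [-6.55221748e-02  5.29842971e-02  1.96358828e+00 -3.60110384e-05
  1.12501116e+00  3.22766051e-02] [-0.00354759 -0.7004036   0.64586417]
```

View pics/w1.png

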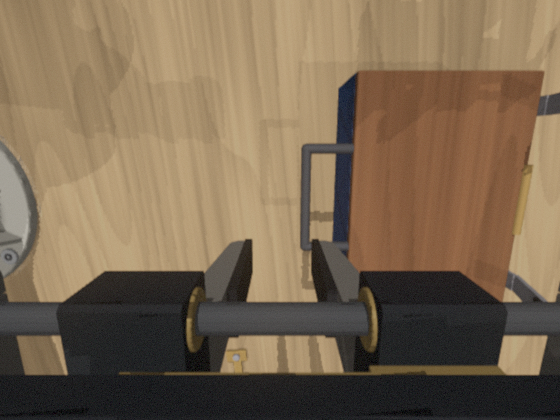

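View pics/top0.png

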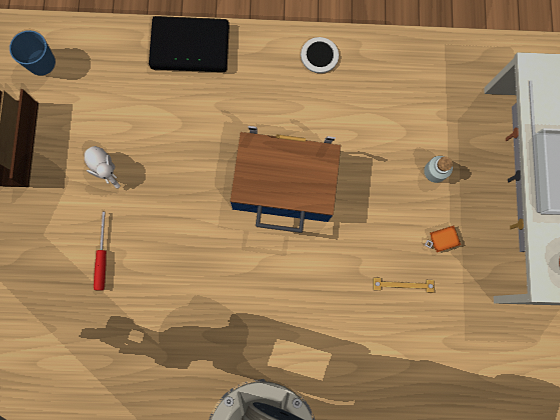

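The wrist picture shows the bar upright at column 306, rows 148–245, and parallel to the pads, so the yaw is right. The top picture shows the chest clear of all bystanders. Next I'll fit the bar and lid from the wrist depth.

```bash
python3 - <<'E'
from h import *
D=np.load("w1.npz");P,r,c=D["P"],D["r"],D["c"]
b=(c>298)&(c<316)&(r>158)&(r<236)&(P[:,2]>.08)&(P[:,2]<.12)
Q=P[b]; k=np.polyfit(Q[:,1],Q[:,0],1); print("bar",b.sum(),Q.mean(0),Q[:,2].max(),"yaw",-np.degrees(np.arctan(k[0])),k)
l=(P[:,2]>.097)&(P[:,2]<.107)&(c>330)&(r<300)
rect=cv2.minAreaRect((P[l][:,:2]*1000).astype(np.float32));print(rect,cv2.boxPoints(rect))
for i in(145,248): print(atz(arm.grab_frame("wrist"),i,306,.096))
E
```

```text
bar 759 [ 0.4725948  -0.02166723  0.09989671] 0.10328858535784358 yaw -5.597955083437055 [0.09801482 0.47471851]
((598.09423828125, -31.01580810546875), (227.5927276611328, 203.9060821533203), 84.302001953125) [[ 485.34668 -134.1275 ]
 [ 688.24524 -154.37231]
 [ 710.8418    72.09589]
 [ 507.94324   92.3407 ]]
[0.47788562 0.02900166 0.096     ]
[ 0.46946905 -0.07642861  0.096     ]
```

```bash
cat >> h.py <<'E'
YAW=np.radians(-5.6); U=np.array([np.cos(YAW),np.sin(YAW),0])
B=np.array([.472,-.024,.096]); HG=B+.215*U
def tcp(deg):
    t=np.radians(deg); return HG-.215*np.cos(t)*U+np.array([0,0,.215*np.sin(t)-.005])
def show(tag):
    s=arm.get_state(); v=s["tool_pos"]-HG+np.array([0,0,.005])
    print(tag,round(s["time"],2),"ang",round(np.degrees(np.arctan2(v[2],-v@U)),1),"r",round(np.hypot(v[2],v@U),4),"F",np.round([s["ft_force"]@U,s["ft_force"][2]],1),"w",round(s["grip_width"],4),"ff",round(s["finger_force"],1))
    return s
E
python3 - <<'E'
from h import *
p=tcp(0)
arm.move_linear(p+[0,0,.06],R(YAW),vel=.12)
print("hit",arm.move_linear(p,vel=.06,threshold=8)); show("down")
arm.command_gripper(0,12); show("grip")
for a in range(5,31,5): arm.move_linear(tcp(a),vel=.05); show(a)
f=arm.grab_frame("side"); cv2.imwrite("pics/s1.png",f["img"][:,:,::-1])
E
```

```text
hit False
down 6.77 ang 0.1 r 0.2148 F [ 0.  -0.2] w 0.0343 ff 0.0
grip 7.26 ang 0.2 r 0.2127 F [ 5.7 -2.3] w 0.0092 ff 12.0
5 7.78 ang 5.3 r 0.2127 F [ 6.6 -2.9] w 0.0097 ff 12.0
10 8.31 ang 10.3 r 0.2126 F [ 6.7 -2.9] w 0.0094 ff 12.0
15 8.83 ang 15.4 r 0.2126 F [ 8.9 -4.2] w 0.0091 ff 12.0
20 9.36 ang 20.5 r 0.2124 F [12.1 -5.3] w 0.0094 ff 12.0
25 9.88 ang 25.6 r 0.2122 F [12.7 -7.6] w 0.0098 ff 12.0
30 10.41 ang 30.6 r 0.212 F [ 15.  -11.6] w 0.0096 ff 12.0
```

View pics/s1.png

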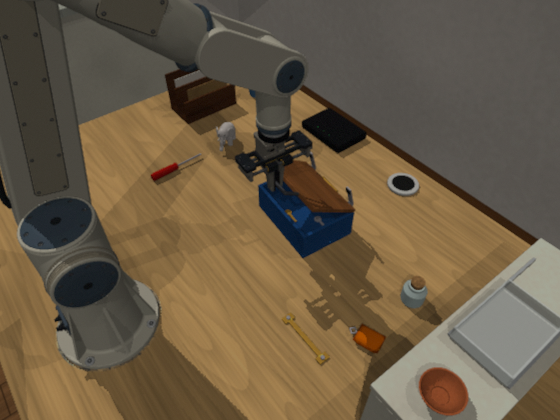

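The lid is gripped and rising, at about 30 degrees in the picture. The radial force is growing, so my hinge estimate is a little off. I'll relax that force as I follow the arc.

```bash
cat >> h.py <<'E'
def rad(deg): t=np.radians(deg); return -np.cos(t)*U+np.array([0,0,np.sin(t)])
def fr(deg): return arm.get_state()["ft_force"]@rad(deg)
E
python3 - <<'E'
from h import *
dr=0.
def relax(a,n):
    global dr
    for _ in range(n):
        F=fr(a)
        if abs(F)<3: break
        dr+=np.clip(F*1.2e-4,-.0015,.0015); arm.move_linear(tcp(a)+dr*rad(a),vel=.03)
relax(30,6); print(dr,fr(30)); show(30)
for a in (35,40,45,50):
    arm.move_linear(tcp(a)+dr*rad(a),vel=.06); relax(a,3); print(round(dr*1e3,2),round(fr(a),1)); show(a)
E
```

```text
-0.0034882307345963067 -0.8974759744708329
30 11.21 ang 29.9 r 0.2119 F [ 0.4 -1.2] w 0.0095 ff 12.0
-2.94 2.1
35 11.92 ang 35.0 r 0.212 F [-2.6 -0. ] w 0.0095 ff 12.0
-2.37 -1.7
40 12.62 ang 40.1 r 0.2123 F [ 0.8 -1.6] w 0.0095 ff 12.0
-2.37 -0.5
45 13.08 ang 45.1 r 0.2126 F [-0.8 -1.5] w 0.0094 ff 12.0
-1.63 -2.8
50 13.79 ang 50.0 r 0.213 F [ 1.1 -2.8] w 0.0093 ff 12.0
```

```bash
cat >> h.py <<'E'
def ft(deg): t=np.radians(deg); return arm.get_state()["ft_force"]@(np.sin(t)*U+np.array([0,0,np.cos(t)]))
dr=-.0016
def relax(a,n):
    global dr
    for _ in range(n):
        F=fr(a)
        if abs(F)<3: break
        dr+=np.clip(F*1.2e-4,-.0015,.0015); arm.move_linear(tcp(a)+dr*rad(a),vel=.03)
def go(a,v=.06): arm.move_linear(tcp(a)+dr*rad(a),vel=v); relax(a,2); print(round(dr*1e3,2),"Fr,Ft",round(fr(a),1),round(ft(a),1)); show(a)
E
python3 - <<'E'
import h; from h import *
for a in (55,60,65,70): go(a)
for a in np.arange(71,80,1.):
    arm.move_linear(tcp(a)+h.dr*rad(a),vel=.03); arm.sleep(.1); F=ft(a); print(a,round(F,1),round(fr(a),1))
    if F<-7: break
    relax(a,1)
arm.sleep(.4); show(a); print("dr",h.dr,"a",a)
f=arm.grab_frame("side"); cv2.imwrite("pics/s2.png",cv2.resize(f["img"][80:290,200:400,::-1],None,fx=2.8,fy=2.8))
E
```

```text
-1.6 Fr,Ft 1.1 -0.9
55 14.25 ang 55.1 r 0.2135 F [-1.3  0.4] w 0.0093 ff 12.0
-1.21 Fr,Ft -0.5 -0.7
60 15.21 ang 60.0 r 0.2138 F [-0.3 -0.8] w 0.0091 ff 12.0
-0.54 Fr,Ft -1.3 -0.3
65 15.92 ang 65.0 r 0.2142 F [ 0.3 -1.3] w 0.0098 ff 12.0
-0.05 Fr,Ft -0.0 -1.0
70 16.62 ang 69.9 r 0.2147 F [-0.9 -0.3] w 0.0093 ff 12.0
71.0 -1.3 -1.3
72.0 -0.9 -0.8
73.0 -1.0 1.6
74.0 -1.0 2.4
75.0 -1.2 2.7
76.0 -6.2 6.3
77.0 -17.0 6.6
77.0 19.9 ang 75.7 r 0.2151 F [-19.1   2.7] w 0.0096 ff 12.0
dr 0.0006997177736677814 a 77.0
```

View pics/s2.png

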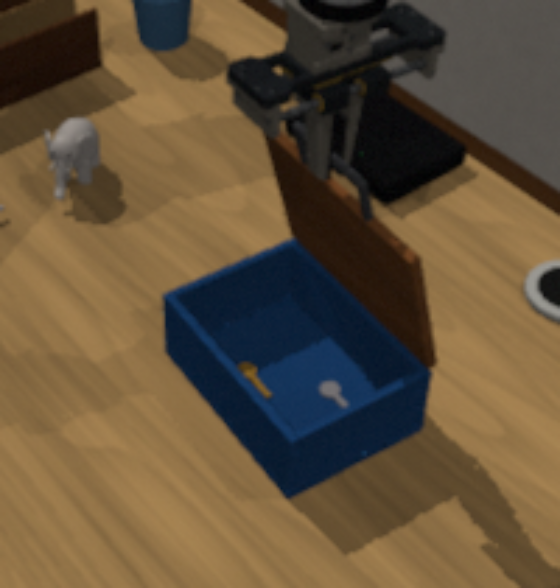

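The lid stands nearly upright on its stop arms, and the force wall at about 75.7° in my model confirms it. Now I'll ease it down to 45°.

```bash
python3 - <<'E'
import h; from h import *
for a in (75,70,65,60,55,50,45.9):
    h.dr=np.interp(a,[45,50,55,60,65,70,75],[-.0024,-.0018,-.0016,-.0012,-.0005,0,.0006]); go(a,.05)
arm.sleep(.3); show("end")
f=arm.grab_frame("side"); cv2.imwrite("pics/s3.png",cv2.resize(f["img"][80:290,200:400,::-1],None,fx=2.8,fy=2.8))
for n in("side","top"):
    f=arm.grab_frame(n)
    for d in arm.masks_of(f,"lid")[:1]:
        P=np.array([world(f,a,b) for a,b in zip(*np.nonzero(cv2.erode(d["pixels"].astype(np.uint8),np.ones((5,5))))) if f["depth"][a,b]>0])
        x,z=(P-HG)@U,P[:,2]; m=(x<.0)&(x>-.125)&(z>.09)&(z<.25)
        for _ in range(4):
            k=np.polyfit(x[m],z[m],1); m&=abs(z-np.polyval(k,x))<.008
        print(n,m.sum(),np.degrees(np.arctan(-k[0])))
E
```

```text
0.13 Fr,Ft -1.3 0.3
75 20.5 ang 75.1 r 0.2151 F [ 0.6 -1.2] w 0.0096 ff 12.0
0.0 Fr,Ft -1.2 0.5
70 21.02 ang 70.0 r 0.2151 F [ 0.9 -1. ] w 0.0097 ff 12.0
-0.5 Fr,Ft -0.5 -0.1
65 21.55 ang 65.0 r 0.2145 F [ 0.1 -0.5] w 0.0094 ff 12.0
-0.84 Fr,Ft -0.3 -0.5
60 22.32 ang 60.1 r 0.2139 F [-0.3 -0.5] w 0.0094 ff 12.0
-1.6 Fr,Ft 0.6 -0.7
55 22.85 ang 54.9 r 0.2135 F [-1.   0.1] w 0.0096 ff 12.0
-1.8 Fr,Ft -0.6 -0.8
50 23.38 ang 49.9 r 0.2132 F [-0.2 -1. ] w 0.0092 ff 12.0
-2.29 Fr,Ft 2.0 -1.1
45.9 23.83 ang 45.8 r 0.2128 F [-2.1  0.7] w 0.0096 ff 12.0
end 24.13 ang 45.9 r 0.2128 F [-3.6  3. ] w 0.0092 ff 12.0
side 388 41.796159490693036
top 366 45.00580002633112
```

View pics/s3.png

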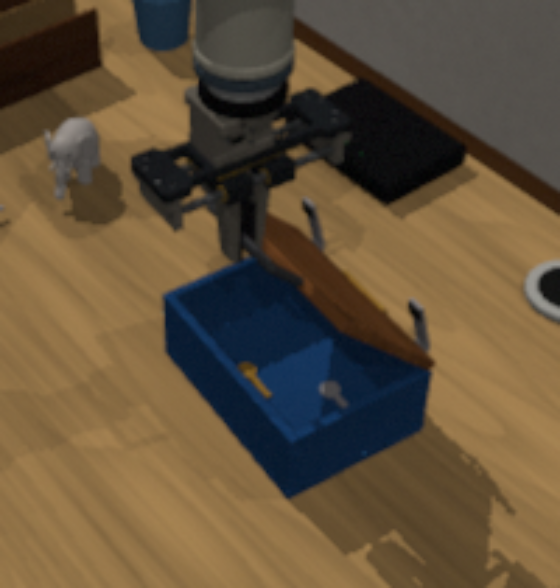

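The picture shows the bar still held between the fingers with the lid about half open. The top camera gives 45.0° and my kinematics give about 44.7°. The side camera reads 41.8°, but the gripper hides part of its view of the lid.

```bash
python3 - <<'E'
from h import *
arm.sleep(.5); show("final"); print(arm.finish_job())
E
```

```text
final 24.88 ang 45.9 r 0.2128 F [-4.8  2.8] w 0.0095 ff 12.0
the job is handed in; nothing more can be done
None
```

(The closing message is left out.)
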